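Make up the stool-foot sets and put the emptied tray on the pile

ROBOT

A 6-joint arm with a two-finger parallel gripper is mounted at the origin on the work surface. World frame = base frame: x ahead of the robot, y to its left, z up, the work surface at z = 0. Lengths are in mm, angles in rad, forces in N, time in s.
With the tool pointing down it reaches from about 275 to 750 mm from the base axis. Payload 10.2 kg.
Tool frame: the origin (TCP) lies at the centre of the arm's flange, where the gripper is bolted on; the fingertips stand 173 mm ahead of it and the grasp point (between the pads) lies 155 mm ahead of it; z points along the fingers, y is the line along which they close (so a half turn about z gives the same grasp; the last joint's range is limited). The gripper opens to 85 mm and grips with 20 to 120 N. Pads are 22 mm wide; open, the fingers measure 114 mm over their backs; the gripper's body (76 mm by 85 mm) begins 54 mm behind the grasp point. The pads swing forward as they close: fully open they stand 13 mm farther back than shut.
Start: joints at [-1.434, 0.313, 1.498, -0, 1.331, -0.223], TCP at [184.833, -491.395, 404.694] pointing down, gripper open.
Joint ranges: [-2.94, 2.94], [-0.97, 2.17], [0.19, 2.56], [-1.23, 4.37], [0.02, 3.11], [-2.88, 2.88]. Speed limits (rad/s): [2.39, 2.39, 3.01, 3.14, 3.14, 3.14].

INTERFACE

Orientations are given as a unit quaternion [w, x, y, z].
In Python, from rig import status, capture, camera_info, ticket gives the robot as it stands.
- The arm moves only by the shell command python3 -m crank 'ROWS' [FORCE]. ROWS is JSON, a list of rows, each a list of 7 numbers: the shift along the tool's x, y, z as a fraction of full scale, then the turn, a rotation vector about the tool's x, y, z as a fraction of full scale, then the closure, from 0 (fully open) to 1 (shut). A call has 1 to 12 rows; each row is the pose to reach, as a shift and turn from the pose commanded when the call began, along the tool's axes at that moment; what a row does not reach only later rows make up. Full scale, the value 1, is 0.1 m for a shift and 45 degrees for a turn. A row lasts 1/10 s, in which the tool goes at most 50 mm and 8.59 degrees, less where a joint would pass 70% of its speed; a pose out of reach is approached as far as the arm can. A call with a number of a shift or a turn outside -1 to 1 is refused whole. A call with a gripper value outside its range is refused whole. The fingers move at their own pace and stop on an object; FORCE is the grip in N (left out, the last holds). Time passes only in rows, so rows that repeat a pose let the fingers close. It gives the time, the measured TCP pose, the force, the opening and the grip force at its end, in the units of the state.
- status.sense(): the state, without advancing time (a new reading comes with each control period).
- capture(name): name is "side" or "top"; returns (picture, depth): 420x560x3 uint8, red, green, blue; 420x560 float32, mm along the optical axis (not along the pixel's ray), 0 where there is no reading.
- camera_info(name): a dict with "K" (3x3 intrinsics, pixels), "camera_from_world" (4x4, takes a point from world to camera coordinates). Camera axes: x right, y up, looking along -z (the intrinsics and any distortion apply to the point x, -y, -z); pixel columns grow to the right and rows downward; lengths in mm; the calibration is good to about 2 mm. A picture is of the moment at which its call begins. camera_info takes no time and is no camera call.
- ticket.finish_job(): hands the job in; it is judged then, once.
The state is a dict: "time_s": time; "joints": joint angles; "dq": joint speeds; "tau": joint torques, N m; "eef_pos": TCP position; "ee_rot": TCP orientation; "force": force on the tool from outside, world axes, zero at the start; "wrist_torque": the same for the moment, N m; "grip_width": opening from 0.0 (shut) to 1.0 (fully open); "grip_force": force on a finger pad.
Only numpy, scipy, OpenCV 4.12 (cv2) and the standard library are available. Lean on these libraries where they do the work, as an engineer would, in place of code of your own. Each camera call takes 0.05 s, during which the arm holds its last target. There are 200 camera calls.

TASK

Each little tray should hold the three feet of one stool, so make up the sets: take the feet out of the leftover tray one by one and stand each upright in a free compartment of the tray that holds its own kind, the bun foot with the bun feet and the tapered feet with the tapered one. When the leftover tray is empty, lay it squarely on top of the pile of empty trays. Leave the feet that are already in the other two trays, those two trays and the pile where they are.

Things in the scene. Friction and masses are not known exactly. Their poses are not given: they have to be found in the camera images.
- leftover_tray: mixed tray to be emptied: loose wooden tray 186 x 64 x 22 mm (x, y, z), 100 to 200 g, on the bench (z = 0). Three open 54 x 54 mm compartments in a row, centres at x = -60, 0, +60 mm on its x axis; bun_1, taper_1 and taper_2 stand in them, in any order. Origin: centre of the underside, z up; x axis within 0.35 rad of world x. Can be gripped from above across its 64 mm width, at the middle
- bun_tray: tray of bun feet, same make: floor 5 mm thick, side walls 5 mm, end walls and partitions 6 mm thick, all rims 22 mm above the underside. Loose on the bench (z = 0), x axis within 0.35 rad of world x. bun_2 and bun_3 stand in its end compartments, the middle one (x = 0) is free. Origin: centre of the underside
- taper_tray: tray of tapered feet, same make, loose on the bench (z = 0), x axis within 0.35 rad of world x. taper_3 stands in its middle compartment, the end ones (x = -60 and +60 mm) are free. Origin: centre of the underside
- pile_top: upper one of the two loose empty trays, same make, that form the pile; underside at z = 22 mm, rim at z = 44 mm, x axis within 0.4 rad of world x. The emptied tray goes flat on this rim, edges in line, either way round. Origin: centre of its underside
- bun_1: the bun foot in the leftover tray: squat turned wooden foot, 48 mm tall, 29 mm across underneath, with a straight 38 mm wide belly from 9 to 38 mm above the underside, rounded in at the top; 30 to 65 g. Origin: centre of the underside, z up along its axis. Stands on the tray's 5 mm floor within 4 mm of the compartment's centre in x and y
- bun_2: a bun foot like bun_1, already in the compartment at x = -60 mm of bun_tray: leave it there
- bun_3: a bun foot like bun_1, already in the compartment at x = +60 mm of bun_tray: leave it there
- taper_1: a tapered foot in the leftover tray: slender turned wooden foot, 62 mm tall, standing on its wide end: 34 mm across for the lowest 10 mm, then narrowing evenly from 29 mm across at 13 mm to 23 mm at the top; 30 to 65 g. Origin: centre of the underside, z up along its axis. Stands on the tray's 5 mm floor within 4 mm of the compartment's centre in x and y
- taper_2: the other tapered foot in the leftover tray, like taper_1
- taper_3: a tapered foot like taper_1, already in the middle compartment of taper_tray: leave it there
There are look-alikes about, which are no part of the job. Leave any orange look-alike of the bun_3 alone. Leave any orange look-alike of the pile_top alone.

How it is judged:
By the outcome, as a careful person would: the job done as asked, in the order asked, and still so for the second after the job is handed in, with the robot touching nothing.
It also fails if it takes over 112 s, if anything falls off the work surface, if the arm or the gripper's body presses on something with over 40 N, if the wrist force passes 120 N, or if a joint passes its speed limit or range.

## Working session

There is one attempt and no reset: what is moved stays moved. The work goes in short steps, Python scripts to look and compute and a shell command to move; the robot and the scene stay as the last step left them, time stands still between calls to the robot, and variables do not carry over. Pictures are saved under pics/ and viewed, at most 14 in all, crops included, and the job is handed in when it is done.

```bash
ls; mkdir -p pics
python3 - <<'E'
from rig import status,capture,camera_info
import cv2,numpy as np
print(status.sense())
for n in("side","top"):
    p,d=capture(n);cv2.imwrite(f"pics/{n}0.png",p[:,:,::-1]);np.savez(f"{n}0.npz",p=p,d=d)
    i=camera_info(n);print(n,i);print((d>0).mean(),d.max())
E
```

```text
pics
{'time_s': 0.0, 'joints': array([-1.43439537e+00,  3.13454969e-01,  1.49844242e+00, -3.10535397e-06,
        1.33099870e+00, -2.23394156e-01]), 'dq': array([-0.00050258,  0.00044562,  0.00092111, -0.000111  ,  0.00051924,
       -0.00109002]), 'tau': array([-2.26519842e-04, -4.12260711e+01, -2.59742045e+01, -1.76653671e-04,
        4.09892833e-03,  2.85000823e-05]), 'eef_pos': array([ 184.82922284, -491.34821327,  404.13037786]), 'ee_rot': array([-6.51168499e-04,  9.83861753e-01,  1.78929111e-01,  2.68320544e-05]), 'force': array([-0.86004469,  0.23619323, -0.84274964]), 'wrist_torque': array([0.04367481, 0.00137289, 0.04013291]), 'grip_force': 0.0, 'grip_width': 0.9959709823607523}
side {'K': array([[418.23600047,   0.        , 284.63490907],
       [  0.        , 418.23600047, 211.19918264],
       [  0.        ,   0.        ,   1.        ]]), 'camera_from_world': array([[ 9.98440392e-01, -5.57491477e-02,  2.96911562e-03,
        -5.12989528e+02],
       [ 2.57809578e-02,  5.07591401e-01,  8.61212118e-01,
        -3.22446280e+01],
       [-4.95189391e-02, -8.59792418e-01,  5.08237024e-01,
        -1.04140324e+03],
       [ 0.00000000e+00,  0.00000000e+00,  0.00000000e+00,
         1.00000000e+00]])}
0.9960034013605442 3395.4531
top {'K': array([[394.68814647,   0.        , 277.88412461],
       [  0.        , 394.68814647, 208.3600636 ],
       [  0.        ,   0.        ,   1.        ]]), 'camera_from_world': array([[-7.24148458e-03, -9.99955309e-01,  6.07797930e-03,
        -6.68033219e+01],
       [ 9.95030373e-01, -6.60192810e-03,  9.93527655e-02,
        -5.05256125e+02],
       [-9.93081989e-02,  6.76723552e-03,  9.95033711e-01,
        -8.67230172e+02],
       [ 0.00000000e+00,  0.00000000e+00,  0.00000000e+00,
         1.00000000e+00]])}
0.9958163265306123 1784.9675
```

View pics/top0.png

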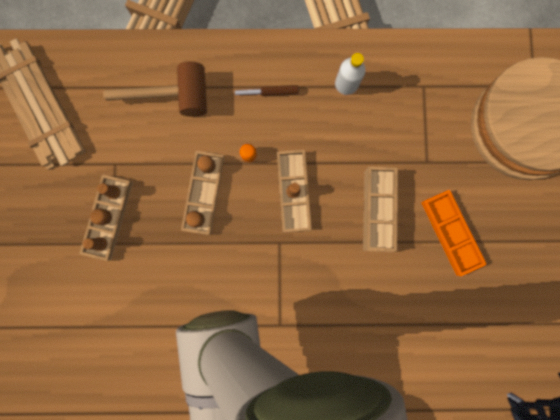

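View pics/side0.png

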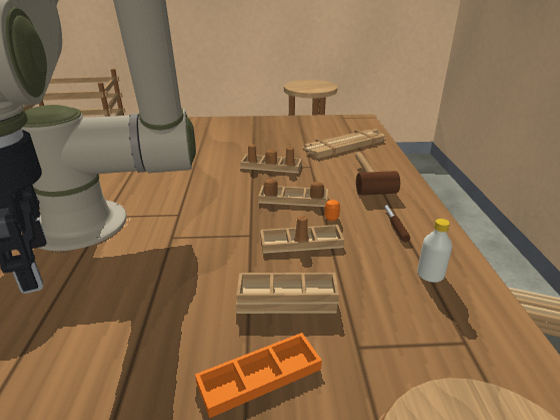

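The top view shows these pixel positions:

| Object | Pixel position (top view) |
|---|---|
| Leftover tray | (105,217), with a taper at (107,187), a bun at (101,216) and a taper at (94,243) |
| Bun tray | (203,192) |
| Taper tray | (294,190) |
| Pile | (382,209) |
| Orange decoy tray | (455,232) |
| Orange decoy foot | (248,153) |

The side view agrees: its rows from back to front are leftover, bun, taper, pile and orange.

```bash
cat > h.py <<'E'
import numpy as np,cv2
from rig import status,capture,camera_info
def cloud(n,d):
    i=camera_info(n);K=i["K"];T=np.linalg.inv(i["camera_from_world"])
    v,u=np.mgrid[:d.shape[0],:d.shape[1]]
    c=np.stack([(u-K[0,2])/K[0,0]*d,-(v-K[1,2])/K[1,1]*d,-d],-1)
    return c@T[:3,:3].T+T[:3,3]
def rect(xy):
    (c,(w,h),a)=cv2.minAreaRect(xy.astype(np.float32))
    if w<h: w,h,a=h,w,a+90
    a=(a+90)%180-90
    return np.round(c,1),round(w,1),round(h,1),round(np.radians(a),3)
def blobs(n,p,d,zlo,zhi=90,mina=15,X=(280,700),Y=(-420,500)):
    W=cloud(n,d)
    m=((d>0)&(W[...,2]>zlo)&(W[...,2]<zhi)&(W[...,0]>X[0])&(W[...,0]<X[1])&(W[...,1]>Y[0])&(W[...,1]<Y[1])).astype(np.uint8)
    k,l,s,c=cv2.connectedComponentsWithStats(m)
    return [(W[l==j],c[j],s[j,4],p[l==j].mean(0)) for j in range(1,k) if s[j,4]>=mina]
E
python3 - <<'E'
from h import *
for n in("top","side"):
    z=np.load(n+"0.npz");p,d=z["p"],z["d"];W=cloud(n,d)
    g=(W[...,0]>300)&(W[...,0]<700)&(abs(W[...,1])<420)&(abs(W[...,2])<8)
    A=np.c_[W[g][:,:2],np.ones(g.sum())];print(n,"bench",np.linalg.lstsq(A,W[g][:,2],rcond=None)[0],(W[g][:,2]).std())
    for zl,zh in((12,90),(36,90)):
        print(" z>",zl)
        for w,c,a,col in blobs(n,p,d,zl,zh):
            r=w[w[:,2]<27] if zl==12 else w
            print(np.round(c),a,"z",np.round(np.percentile(w[:,2],[50,95]),1),rect(w[:,:2]),"mean",np.round(w[:,:2].mean(0)),col.astype(int))
E
```

```text
top bench [ 1.63488793e-03  5.82713306e-04 -1.32013722e+00] 2.0255327403856223
 z> 12
[ 55. 143.] 1461 z [20.5 23.7] (array([654.2, 440.5]), 119.0, 91.5, np.float64(-1.571)) mean [660. 442.] [180 136  89]
[247. 153.] 248 z [44.7 49. ] (array([632.1,  -1.3]), 36.5, 35.5, np.float64(1.496)) mean [630.  -2.] [196  94   5]
[201. 191.] 1271 z [22.6 52.6] (array([544.2, 103.7]), 186.3, 65.1, np.float64(-0.167)) mean [544. 103.] [147 104  64]
[293. 190.] 678 z [20.9 23.5] (array([ 546.7, -105.2]), 186.2, 64.1, np.float64(0.065)) mean [ 548. -106.] [170 127  83]
[380. 209.] 2653 z [27.3 44.3] (array([ 501. , -300.9]), 187.9, 65.7, np.float64(-0.045)) mean [ 501. -301.] [183 144  99]
[103. 218.] 1636 z [22.5 66. ] (array([488.5, 323.8]), 186.0, 67.2, np.float64(-0.245)) mean [485. 320.] [128  90  55]
[293. 190.] 170 z [61.2 67.8] (array([ 543.2, -104.2]), 30.2, 26.6, np.float64(1.515)) mean [ 542. -104.] [134  86  46]
[428. 207.] 79 z [20.4 23.5] (array([ 502.8, -411.2]), 47.9, 16.9, np.float64(0.005)) mean [ 506. -412.] [219  98   0]
 z> 36
[247. 151.] 211 z [45.6 49.1] (array([632.6,  -1.3]
[... 1927 characters left out ...]
54.] 86 z [46.4 53.9] (array([486.2, 318.5]), 35.6, 28.7, np.float64(-0.39)) mean [487. 315.] [114  78  47]
[270. 184.] 114 z [47.3 53.5] (array([479.6, 109.8]), 36.7, 30.0, np.float64(-0.192)) mean [480. 106.] [109  75  45]
[317. 187.] 121 z [47.7 53.5] (array([603.7,  86.5]), 34.2, 33.2, np.float64(0.948)) mean [604.  82.] [105  72  43]
[332. 205.] 119 z [44.9 48.7] (array([631.2,  -8. ]), 34.8, 31.5, np.float64(-0.76)) mean [631. -11.] [188  97  32]
[301. 224.] 165 z [56.1 67.5] (array([ 545.3, -109.9]), 22.9, 22.5, np.float64(-1.007)) mean [ 545. -114.] [110  75  45]
[288. 286.] 1198 z [42.7 44.8] (array([ 501.3, -303.5]), 186.3, 67.6, np.float64(-0.052)) mean [ 502. -306.] [149 119  83]
```

```bash
cat >> h.py <<'E'
def tips(d=None):
    if d is None: p,d=capture("side")
    W=cloud("side",d);s=status.sense();e=s["eef_pos"]
    m=(d>0)&(np.hypot(W[...,0]-e[0],W[...,1]-e[1])<75)&(W[...,2]<e[2]-90)&(W[...,2]>e[2]-220)
    z=np.sort(W[m][:,2]);print("opening",s["grip_width"],"tip below TCP",np.round(e[2]-z[[0,3,8,20]],1),m.sum())
def go(x,y,z,yaw):
    from scipy.spatial.transform import Rotation as Ro
    s=status.sense();q=s["ee_rot"];R=Ro.from_quat([q[1],q[2],q[3],q[0]]);M=R.as_matrix()
    yw=np.arctan2(M[1,0],M[0,0]);D=np.array([x,y,z])-s["eef_pos"]
    M2=Ro.from_euler("z",yaw-yw).as_matrix()@M
    print("pos",np.round(s["eef_pos"],1),"yaw",round(yw,3),"tilt",np.round(M[:2,2],3),"w",round(s["grip_width"],3),"turn",round((yw-yaw)/(np.pi/4),3),"| shift now",np.round(M.T@D/100,3),"| after turn",np.round(M2.T@D/100,3))
E
python3 -c "
from h import *
tips(np.load('side0.npz')['d'])"
python3 -m crank '[[0,0,0,0,0,0.77,0.4],[0,0,0,0,0,0.77,0.4],[0,0,0,0,0,0.77,0.4],[0,0,0,0,0,0.77,0.4],[0,0,0,0,0,0.77,0.4],[0,0,0,0,0,0.77,0.4],[0,0,0,0,0,0.77,0.4]]' 40
python3 -c "
from h import *
tips()
go(488.5,322,250,-.245)"
python3 -m crank '[[0,0,0,0,0,0,1],[0,0,0,0,0,0,1],[0,0,0,0,0,0,1],[0,0,0,0,0,0,1],[0,0,0,0,0,0,1],[0,0,0,0,0,0,1],[0,0,0,0,0,0,1]]'
python3 -c "
from h import *
tips()"
```

```text
opening 0.9989695912239577 tip below TCP [160.9 160.7 160.1 159.4] 1889
time_s: 0.8
eef_pos: [184.8, -491.4, 404.6]
ee_rot: [-0.0, 0.993, -0.121, -0.0]
force: [0.3, -0.9, 0.5]
grip_width: 0.596
grip_force: 0.0
opening 0.6010284160972179 tip below TCP [170.5 169.8 169.5 168.9] 2861
pos [ 184.8 -491.4  404.6] yaw -0.243 tilt [-0.  0.] w 0.601 turn 0.003 | shift now [ 0.993 -8.625  1.547] | after turn [ 0.973 -8.627  1.547]
time_s: 1.55
eef_pos: [184.8, -491.4, 404.7]
ee_rot: [-0.0, 0.993, -0.122, 0.0]
force: [0.5, -0.1, 0.3]
grip_width: -0.0
grip_force: 0.0
opening 0.0011409071956638818 tip below TCP [173.6 173.  172.4 170.6] 2610
```

```bash
python3 -m crank '[[0.99,-1,0.05,0,0,0,0],[0.99,-1,0.05,0,0,0,0],[0.99,-1,0.05,0,0,0,0],[0.99,-1,0.05,0,0,0,0]]' >/dev/null
for k in 1 2 3 4 5 6; do python3 -m crank '[[0,-1,0,0,0,0,0],[0,-1,0,0,0,0,0]]' >/dev/null; done
python3 -m crank '[[0,-1,0.5,0,0,0,0],[0,-1,0.5,0,0,0,0],[0,-1,0.5,0,0,0,0]]' >/dev/null
python3 -m crank '[[0,-0.64,0.5,0,0,0,0],[0,-0.64,0.5,0,0,0,0],[0,-0.64,0.5,0,0,0,0],[0,-0.64,0.5,0,0,0,0]]'
python3 -c "
from h import *
go(488.5,323.5,198,-.24)"
```

```text
time_s: 3.9
eef_pos: [490.8, 322.1, 299.8]
ee_rot: [0.0, 0.993, -0.122, -0.0]
force: [-0.3, 0.0, 0.1]
grip_width: 1.0
grip_force: 0.0
pos [490.8 322.1 299.8] yaw -0.245 tilt [-0. -0.] w 1.0 turn -0.006 | shift now [-0.025 -0.008  1.018] | after turn [-0.025 -0.008  1.018]
```

```bash
python3 -m crank '[[-0.025,-0.01,0.6,0,0,0,0],[-0.025,-0.01,1,0,0,0,0],[-0.025,-0.01,1,0,0,0,0],[-0.025,-0.01,1,0,0,0,0]]' >/dev/null
python3 -m crank '[[0,0,0.02,0,0,0,0.3],[0,0,0.02,0,0,0,0.6],[0,0,0.02,0,0,0,0.8],[0,0,0.02,0,0,0,0.8],[0,0,0.02,0,0,0,0.8],[0,0,0.02,0,0,0,0.8],[0,0,0.02,0,0,0,0.8],[0,0,0.02,0,0,0,0.8]]' 40
python3 -m crank '[[0,0,-0.2,0,0,0,0.8],[0,0,-0.5,0,0,0,0.8],[0,0,-0.9,0,0,0,0.8],[0,0,-0.9,0,0,0,0.8],[0,0,-0.9,0,0,0,0.8]]'
python3 - <<'E'
from h import *
go(543.9,103,199,-.167)
p,d=capture("side");cv2.imwrite("pics/s1.png",cv2.resize(p[100:200,200:340,::-1],None,fx=4,fy=4))
E
```

```text
time_s: 5.1
eef_pos: [488.6, 324.5, 199.3]
ee_rot: [-0.0, 0.993, -0.122, 0.001]
force: [-0.5, -1.2, 8.1]
grip_width: 0.427
grip_force: 39.5
time_s: 5.6
eef_pos: [488.1, 324.4, 288.4]
ee_rot: [-0.0, 0.993, -0.122, 0.001]
force: [-0.4, -0.3, -0.8]
grip_width: 0.421
grip_force: 40.3
pos [488.1 324.4 288.4] yaw -0.245 tilt [0.001 0.001] w 0.421 turn -0.099 | shift now [1.077 2.014 0.894] | after turn [0.917 2.091 0.894]
```

View pics/s1.png

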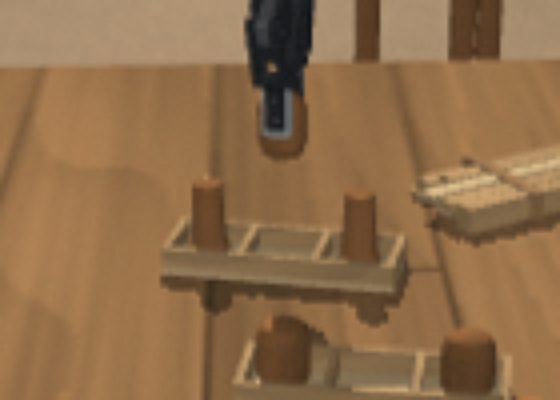

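The bun hangs upright in the pads at (282,125) in the crop. The two tapers are undisturbed in the leftover tray.

```bash
python3 -m crank '[[0.3,0.3,0,0,0,-0.1,0.8],[0.6,0.6,0,0,0,-0.1,0.8],[1,1,0,0,0,-0.1,0.8],[1,1,0,0,0,-0.1,0.8],[1,1,0,0,0,-0.1,0.8]]' >/dev/null
python3 -m crank '[[0,0.4,0,0,0,0,0.8],[0,0.8,0,0,0,0,0.8],[0,1,0,0,0,0,0.8],[0,1,0,0,0,0,0.8],[0,1,0,0,0,0,0.8],[0,1,0,0,0,0,0.8]]'
python3 - <<'E'
from h import *
go(543.9,103,200,-.167)
E
```

```text
time_s: 6.75
eef_pos: [544.2, 106.1, 287.4]
ee_rot: [-0.0, 0.997, -0.082, -0.0]
force: [1.2, -0.2, -0.6]
grip_width: 0.422
grip_force: 40.3
pos [544.2 106.1 287.4] yaw -0.165 tilt [-0.  0.] w 0.422 turn 0.003 | shift now [0.002 0.031 0.874] | after turn [0.002 0.031 0.874]
```

```bash
python3 -m crank '[[0,0.03,0.4,0,0,0,0.8],[0,0.03,0.7,0,0,0,0.8],[0,0.03,0.8,0,0,0,0.8],[0,0.03,0.84,0,0,0,0.8],[0,0.03,0.87,0,0,0,0.8],[0,0.03,0.88,0,0,0,0.8],[0,0.03,0.88,0,0,0,0.8]]'
python3 -m crank '[[0,0,0,0,0,0,0.5],[0,0,0,0,0,0,0.4],[0,0,0,0,0,0,0.2],[0,0,0,0,0,0,0],[0,0,0,0,0,0,0],[0,0,0,0,0,0,0]]'
python3 -m crank '[[0,0,-0.4,0,0,0,0],[0,0,-0.8,0,0,0,0],[0,0,-1,0,0,0,0],[0,0,-1,0,0,0,0],[0,0,-1,0,0,0,0]]'
python3 - <<'E'
from h import *
go(546.5,308.5,200,-.24)
p,d=capture("side");cv2.imwrite("pics/s2.png",cv2.resize(p[130:270,220:370,::-1],None,fx=4,fy=4))
W=blobs("side",p,d,40,56)
for w,c,a,col in W: print(c,a,rect(w[:,:2]),w[:,2].max())
E
```

```text
time_s: 7.45
eef_pos: [544.2, 101.6, 200.6]
ee_rot: [-0.0, 0.997, -0.083, 0.001]
force: [0.3, 0.6, -0.2]
grip_width: 0.421
grip_force: 40.3
time_s: 8.05
eef_pos: [543.9, 101.5, 199.7]
ee_rot: [-0.0, 0.997, -0.083, -0.0]
force: [-1.1, -0.0, -0.3]
grip_width: 0.998
grip_force: 0.0
time_s: 8.55
eef_pos: [543.7, 101.5, 299.2]
ee_rot: [0.0, 0.997, -0.083, -0.0]
force: [-0.2, -0.7, -1.0]
grip_width: 1.004
grip_force: 0.0
pos [543.7 101.5 299.2] yaw -0.166 tilt [-0. -0.] w 1.004 turn 0.094 | shift now [-0.315 -2.046  0.992] | after turn [-0.465 -2.017  0.992]
[251.51219512 152.26829268] 41 (array([428.6, 326.3]), 23.3, 11.3, np.float64(0.263)) 55.90631652650802
[269.96938776 183.31632653] 98 (array([477.6, 110.3]), 37.6, 28.4, np.float64(-0.458)) 55.18867859174833
[293.31730769 185.        ] 104 (array([542.9,  95.4]), 35.9, 27.9, np.float64(0.052)) 55.56424585673494
[316.70192308 186.26923077] 104 (array([607. ,  86.2]), 37.8, 29.6, np.float64(0.577)) 54.627564941967535
[332.06521739 203.84782609] 92 (array([631.2,  -6.3]), 33.5, 32.0, np.float64(0.772)) 49.663853489725966
[301.07246377 227.20289855] 69 (array([ 543.6, -115.9]), 23.3, 11.6, np.float64(-0.222)) 55.91344602588828
[287.34712644 284.9908046 ] 870 (array([ 501.2, -302.7]), 186.1, 68.0, np.float64(-0.043)) 46.47123004147238
```

View pics/s2.png

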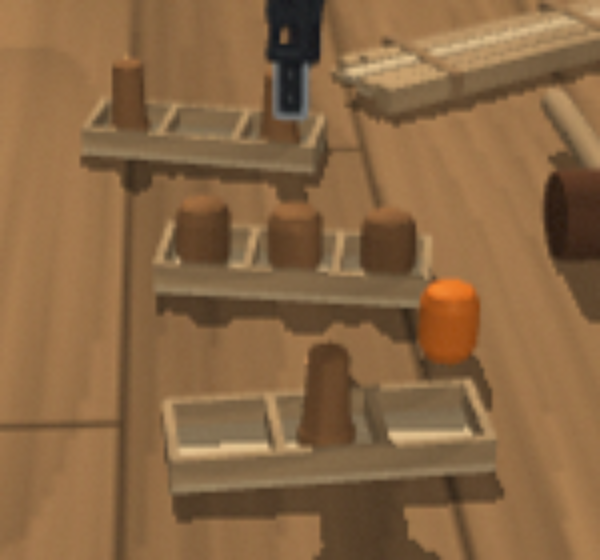

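The bun now stands upright in the middle compartment of the bun tray, at about (295,235) in the crop. Next I'll pick the far taper.

```bash
python3 -m crank '[[-0.3,-1,0,0,0,0.09,0],[-0.3,-1,0,0,0,0.09,0],[-0.3,-1,0,0,0,0.09,0],[-0.3,-1,0,0,0,0.09,0]]' >/dev/null
python3 -m crank '[[0,-1,0,0,0,0,0],[0,-1,0,0,0,0,0],[0,-1,0,0,0,0,0],[0,-1,0,0,0,0,0]]' >/dev/null
python3 - <<'E'
from h import *
go(546.5,308.5,202,-.24)
E
```

```text
pos [554.7 301.7 298.4] yaw -0.237 tilt [-0.002 -0.001] w 0.999 turn 0.004 | shift now [-0.095 -0.048  0.964] | after turn [-0.095 -0.048  0.964]
```

```bash
python3 -m crank '[[-0.095,-0.05,0.2,0,0,0,0],[-0.095,-0.05,0.6,0,0,0,0],[-0.095,-0.05,0.96,0,0,0,0],[-0.095,-0.05,0.96,0,0,0,0],[-0.095,-0.05,0.96,0,0,0,0]]'
python3 -m crank '[[0,0,0,0,0,0,0.3],[0,0,0,0,0,0,0.6],[0,0,0,0,0,0,0.95],[0,0,0,0,0,0,0.95],[0,0,0,0,0,0,0.95],[0,0,0,0,0,0,0.95],[0,0,0,0,0,0,0.95],[0,0,0,0,0,0,0.95]]' 40
python3 -m crank '[[0,0,-0.2,0,0,0,0.95],[0,0,-0.5,0,0,0,0.95],[0,0,-0.9,0,0,0,0.95],[0,0,-0.9,0,0,0,0.95],[0,0,-0.9,0,0,0,0.95]]'
python3 - <<'E'
from h import *
go(606.7,-102,203,.065)
p,d=capture("side");cv2.imwrite("pics/s3.png",cv2.resize(p[100:200,200:340,::-1],None,fx=4,fy=4))
E
```

```text
time_s: 9.9
eef_pos: [547.0, 308.2, 204.5]
ee_rot: [0.0, 0.993, -0.119, -0.0]
force: [1.5, -0.5, -0.4]
grip_width: 0.999
grip_force: 0.0
time_s: 10.7
eef_pos: [546.5, 309.5, 204.6]
ee_rot: [-0.0, 0.993, -0.118, 0.0]
force: [-1.3, -0.9, 5.5]
grip_width: 0.289
grip_force: 39.7
time_s: 11.2
eef_pos: [546.2, 309.4, 294.2]
ee_rot: [-0.0, 0.993, -0.118, 0.001]
force: [0.0, -0.3, -2.8]
grip_width: 0.294
grip_force: 39.5
pos [546.2 309.4 294.2] yaw -0.237 tilt [0.001 0.   ] w 0.294 turn -0.385 | shift now [1.553 3.858 0.911] | after turn [0.335 4.146 0.909]
```

View pics/s3.png

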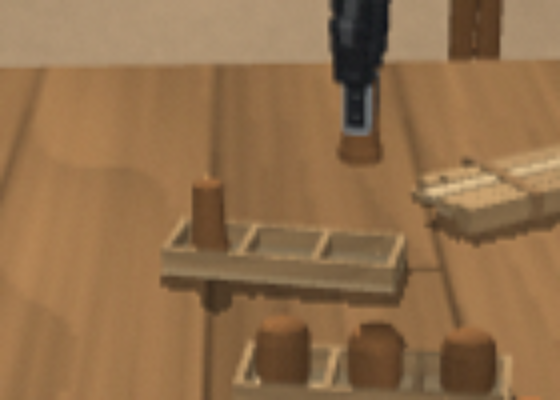

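The taper hangs upright at (360,120) in the crop, and the other taper is still in its tray. I'll carry this one to the far end of the taper tray.

```bash
python3 -m crank '[[0.3,0.3,0,0,0,-0.39,0.95],[0.6,0.6,0,0,0,-0.39,0.95],[1,1,0,0,0,-0.39,0.95],[1,1,0,0,0,-0.39,0.95],[1,1,0,0,0,-0.39,0.95]]' >/dev/null
python3 -m crank '[[0,0.5,0,0,0,0,0.95],[0,1,0,0,0,0,0.95],[0,1,0,0,0,0,0.95]]' >/dev/null
python3 -m crank '[[0,0.5,0,0,0,0,0.95],[0,1,0,0,0,0,0.95],[0,1,0,0,0,0,0.95],[0,1,0,0,0,0,0.95],[0,1,0,0,0,0,0.95]]' >/dev/null
python3 - <<'E'
from h import *
go(606.4,-101.3,205.5,.065)
E
```

```text
pos [633.7  -8.8 293.3] yaw 0.071 tilt [-0.001  0.001] w 0.292 turn 0.008 | shift now [-0.337  0.904  0.878] | after turn [-0.332  0.906  0.878]
```

```bash
python3 -m crank '[[-0.2,0.4,0,0,0,0,0.95],[-0.335,0.8,0,0,0,0,0.95],[-0.335,0.9,0,0,0,0,0.95],[-0.335,0.9,0,0,0,0,0.95],[-0.335,0.9,0.3,0,0,0,0.95],[-0.335,0.9,0.6,0,0,0,0.95],[-0.335,0.9,0.75,0,0,0,0.95],[-0.335,0.9,0.8,0,0,0,0.95],[-0.335,0.9,0.84,0,0,0,0.95],[-0.335,0.9,0.88,0,0,0,0.95],[-0.335,0.9,0.88,0,0,0,0.95],[-0.335,0.9,0.88,0,0,0,0.95]]'
python3 -m crank '[[0,0,0,0,0,0,0.65],[0,0,0,0,0,0,0.5],[0,0,0,0,0,0,0.2],[0,0,0,0,0,0,0],[0,0,0,0,0,0,0],[0,0,0,0,0,0,0]]'
python3 -m crank '[[0,0,-0.4,0,0,0,0],[0,0,-0.8,0,0,0,0],[0,0,-1,0,0,0,0],[0,0,-1,0,0,0,0],[0,0,-1,0,0,0,0]]'
python3 - <<'E'
from h import *
go(428,335.6,204,-.24)
p,d=capture("side");cv2.imwrite("pics/s4.png",cv2.resize(p[130:270,220:370,::-1],None,fx=4,fy=4))
E
```

```text
time_s: 13.75
eef_pos: [606.9, -102.9, 206.4]
ee_rot: [0.0, 0.999, 0.035, 0.0]
force: [0.4, -1.1, -0.4]
grip_width: 0.291
grip_force: 39.7
time_s: 14.35
eef_pos: [606.7, -102.9, 205.7]
ee_rot: [-0.0, 0.999, 0.035, -0.0]
force: [-0.6, 0.6, 0.7]
grip_width: 1.003
grip_force: 0.0
time_s: 14.85
eef_pos: [606.5, -102.8, 305.1]
ee_rot: [-0.0, 0.999, 0.035, -0.0]
force: [-0.6, 0.3, -0.2]
grip_width: 0.994
grip_force: 0.0
pos [ 606.5 -102.8  305.1] yaw 0.069 tilt [-0.001  0.   ] w 0.994 turn 0.394 | shift now [-1.477 -4.497  1.013] | after turn [-2.776 -3.834  1.014]
```

View pics/s4.png

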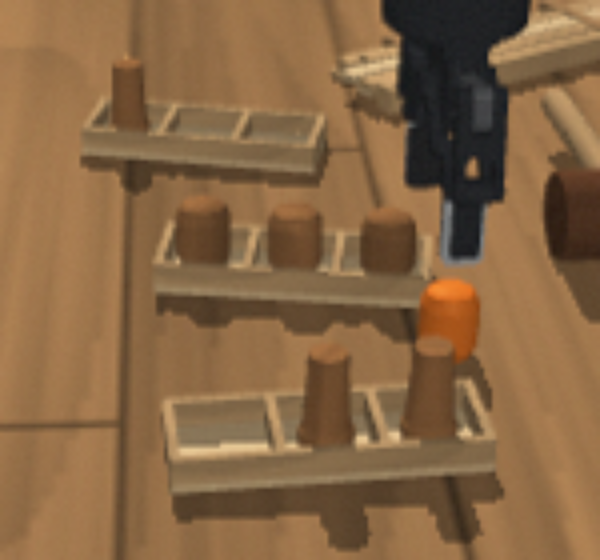

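The taper stands in the far compartment, at (430,390) in the crop. Now for the last taper.

```bash
python3 -m crank '[[-0.5,-1,0,0,0,0.39,0],[-0.5,-1,0,0,0,0.39,0],[-0.5,-1,0,0,0,0.39,0],[-0.5,-1,0,0,0,0.39,0]]' >/dev/null
python3 -m crank '[[-1,-1,0,0,0,0,0],[-1,-1,0,0,0,0,0],[-1,-1,0,0,0,0,0]]' >/dev/null
python3 -m crank '[[-1,-1,0,0,0,0,0],[-1,-1,0,0,0,0,0],[-1,-1,0,0,0,0,0],[-1,-1,0,0,0,0,0]]' >/dev/null
python3 - <<'E'
from h import *
go(428,335.6,204,-.24)
E
```

```text
pos [401.3 237.1 305.2] yaw -0.232 tilt [-0.001  0.   ] w 0.996 turn 0.01 | shift now [ 0.034 -1.02   1.012] | after turn [ 0.026 -1.021  1.012]
```

```bash
python3 -m crank '[[0.03,-1,0,0,0,0.01,0],[0.03,-1,0,0,0,0.01,0],[0.03,-1,0,0,0,0.01,0],[0.03,-1,0.3,0,0,0.01,0],[0.03,-1,0.7,0,0,0.01,0],[0.03,-1,1,0,0,0.01,0],[0.03,-1,1,0,0,0.01,0],[0.03,-1,1,0,0,0.01,0]]'
python3 -m crank '[[0,-0.01,0,0,0,0,0.3],[0,-0.01,0,0,0,0,0.6],[0,-0.01,0,0,0,0,0.95],[0,-0.01,0,0,0,0,0.95],[0,-0.01,0,0,0,0,0.95],[0,-0.01,0,0,0,0,0.95],[0,-0.01,0,0,0,0,0.95],[0,-0.01,0,0,0,0,0.95]]' 40
python3 -m crank '[[0,0,-0.2,0,0,0,0.95],[0,0,-0.5,0,0,0,0.95],[0,0,-0.9,0,0,0,0.95],[0,0,-0.9,0,0,0,0.95],[0,0,-0.9,0,0,0,0.95]]'
python3 - <<'E'
from h import *
go(486.6,-109,206,.065)
E
```

```text
time_s: 16.8
eef_pos: [430.0, 330.5, 206.1]
ee_rot: [0.0, 0.992, -0.123, 0.0]
force: [0.4, -0.3, 1.7]
grip_width: 1.001
grip_force: 0.0
time_s: 17.6
eef_pos: [429.2, 332.4, 206.6]
ee_rot: [-0.0, 0.993, -0.122, 0.001]
force: [-1.5, -0.3, 5.0]
grip_width: 0.287
grip_force: 39.3
time_s: 18.1
eef_pos: [429.0, 332.3, 296.1]
ee_rot: [-0.0, 0.993, -0.122, 0.001]
force: [-0.3, -1.0, -1.4]
grip_width: 0.285
grip_force: 39.5
pos [429.  332.3 296.1] yaw -0.245 tilt [0.001 0.   ] w 0.285 turn -0.394 | shift now [1.628 4.142 0.9  ] | after turn [0.288 4.441 0.898]
```

```bash
python3 -m crank '[[0.3,0.3,0,0,0,-0.39,0.95],[0.6,0.6,0,0,0,-0.39,0.95],[1,1,0,0,0,-0.39,0.95],[1,1,0,0,0,-0.39,0.95],[1,1,0,0,0,-0.39,0.95]]' >/dev/null
python3 -m crank '[[0,0.5,0,0,0,0,0.95],[0,1,0,0,0,0,0.95],[0,1,0,0,0,0,0.95]]' >/dev/null
python3 -m crank '[[0,0.5,0,0,0,0,0.95],[0,1,0,0,0,0,0.95],[0,1,0,0,0,0,0.95],[0,1,0,0,0,0,0.95],[0,1,0,0,0,0,0.95]]' >/dev/null
python3 - <<'E'
from h import *
go(486.6,-109,207,.065)
p,d=capture("side");cv2.imwrite("pics/s5.png",cv2.resize(p[100:270,200:350,::-1],None,fx=3.5,fy=3.5))
E
```

```text
pos [513.9  13.1 295.3] yaw 0.063 tilt [-0.001  0.001] w 0.289 turn -0.002 | shift now [-0.349  1.202  0.883] | after turn [-0.351  1.201  0.883]
```

View pics/s5.png

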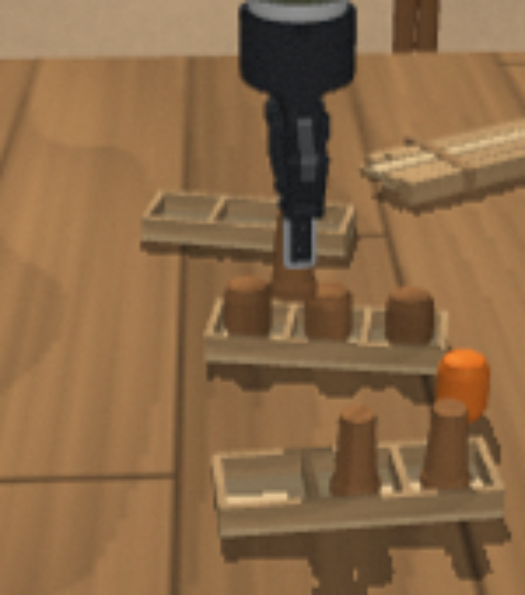

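The last taper is held upright, about 3 mm towards -x of the pad centre (293 against 300 in the crop). I'll aim 3 mm further in +x to allow for that.

```bash
python3 -m crank '[[-0.2,0.5,0,0,0,0,0.95],[-0.32,1,0,0,0,0,0.95],[-0.32,1,0,0,0,0,0.95]]' >/dev/null
python3 -m crank '[[0,0.2,0,0,0,0,0.95],[0,0.2,0,0,0,0,0.95],[0,0.2,0.2,0,0,0,0.95],[0,0.2,0.5,0,0,0,0.95],[0,0.2,0.7,0,0,0,0.95],[0,0.2,0.8,0,0,0,0.95],[0,0.2,0.84,0,0,0,0.95],[0,0.2,0.88,0,0,0,0.95],[0,0.2,0.88,0,0,0,0.95],[0,0.2,0.88,0,0,0,0.95]]'
python3 -m crank '[[0,0,0,0,0,0,0.65],[0,0,0,0,0,0,0.5],[0,0,0,0,0,0,0.2],[0,0,0,0,0,0,0],[0,0,0,0,0,0,0],[0,0,0,0,0,0,0]]'
python3 -m crank '[[0,0,-0.4,0,0,0,0],[0,0,-0.8,0,0,0,0],[0,0,-1,0,0,0,0],[0,0,-1,0,0,0,0],[0,0,-1,0,0,0,0]]'
python3 -m crank '[[0,-1,0,0,0,0.39,0],[0,-1,0,0,0,0.39,0],[0,-1,0,0,0,0.39,0],[0,-1,0,0,0,0.39,0]]' >/dev/null
python3 -m crank '[[0,-1,0,0,0,0,0],[0,-1,0,0,0,0,0],[0,-1,0,0,0,0,0],[0,-1,0,0,0,0,0],[0,-1,0,0,0,0,0]]'
python3 - <<'E'
from h import *
p,d=capture("side");cv2.imwrite("pics/s6.png",cv2.resize(p[130:270,200:370,::-1],None,fx=4,fy=4))
for n in ("side","top"):
  p,d=capture(n)
  for w,c,a,col in blobs(n,p,d,12,60,Y=(200,400))+blobs(n,p,d,36,80,Y=(-350,130)):
    print(n,c,a,rect(w[:,:2]),w[:,2].max())
go(488.2,323.5,200,-.24)
E
```

```text
time_s: 20.75
eef_pos: [489.7, -110.3, 208.3]
ee_rot: [0.0, 1.0, 0.031, 0.001]
force: [-0.4, 0.8, -0.5]
grip_width: 0.285
grip_force: 39.8
time_s: 21.35
eef_pos: [489.5, -110.4, 207.7]
ee_rot: [-0.0, 1.0, 0.031, -0.0]
force: [-0.2, 0.3, 0.0]
grip_width: 0.996
grip_force: 0.0
time_s: 21.85
eef_pos: [489.4, -110.3, 307.2]
ee_rot: [-0.0, 1.0, 0.031, -0.0]
force: [-0.5, -0.1, -0.7]
grip_width: 1.002
grip_force: 0.0
time_s: 22.75
eef_pos: [507.7, 85.1, 307.1]
ee_rot: [0.0, 0.992, -0.123, -0.001]
force: [0.2, -0.1, -0.6]
grip_width: 1.002
grip_force: 0.0
side [319.08474576 151.93220339] 59 (array([651.7, 388. ]), 55.3, 23.4, np.float64(0.015)) 24.483874703781566
side [270.46788991 161.92201835] 436 (array([486.1, 319.5]), 187.5, 72.0, np.float64(-0.254)) 25.487694810081507
side [270.22881356 184.08474576] 118 (array([477.3, 108.3]), 38.0, 32.3, np.float64(-0.667)) 54.77150505899948
side [293.31092437 185.56302521] 119 (array([542.8,  96.1]), 35.6, 30.9, np.float64(-0.119)) 55.16548974638158
side [316.66129032 186.9516129 ] 124 (array([605.5,  86.2]), 35.8, 30.5, np.float64(0.399)) 55.19161
[... 678 characters left out ...]
991334
top [247.05188679 151.4245283 ] 212 (array([632.7,  -1.3]), 36.4, 34.9, np.float64(1.558)) 52.08631467638941
top [291.22222222 161.58730159] 126 (array([ 605.7, -100.8]), 23.9, 22.9, np.float64(-0.817)) 70.1075796844965
top [381.80735108 208.05323194] 789 (array([ 502.2, -300.8]), 186.5, 65.3, np.float64(-0.047)) 47.62227621733439
top [293.34453782 188.67226891] 119 (array([ 545. , -104.2]), 23.6, 23.2, np.float64(0.764)) 69.89115062243468
top [295.16513761 215.19266055] 109 (array([ 486.9, -107.2]), 24.4, 21.5, np.float64(0.032)) 69.35758910143636
pos [507.7  85.2 307.6] yaw -0.247 tilt [-0. -0.] w 1.0 turn -0.009 | shift now [-0.771 -2.263  1.076] | after turn [-0.756 -2.269  1.075]
```

View pics/s6.png

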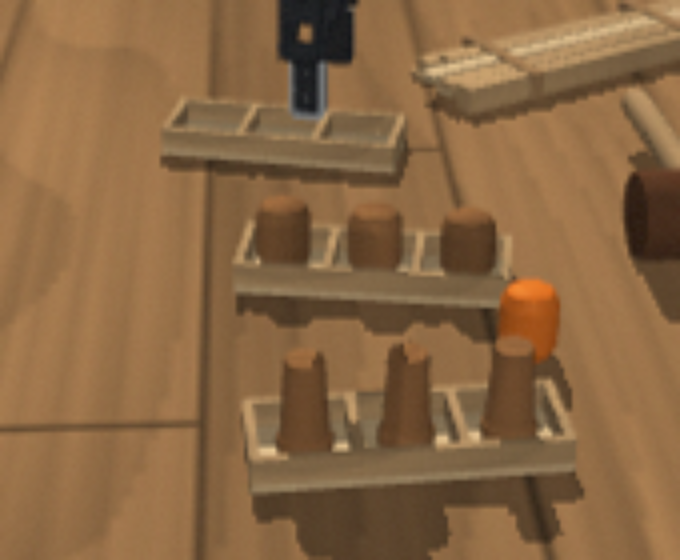

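All six feet stand in their own trays: tapers at (305,400), (407,395) and (512,390), and three buns around (375,235). The leftover tray is empty at (285,137) and has not moved. I'll pick it up next.

```bash
python3 -m crank '[[-0.75,-1,0,0,0,0,0],[-0.75,-1,0,0,0,0,0],[-0.75,-1,0,0,0,0,0]]' >/dev/null
python3 -m crank '[[0,-1,0.5,0,0,0,0],[0,-1,0.5,0,0,0,0],[0,-1,0.5,0,0,0,0]]' >/dev/null
python3 -m crank '[[0,-0.26,0,0,0,0,0],[0,-0.26,0,0,0,0,0],[0,-0.26,0,0,0,0,0],[0,-0.26,0,0,0,0,0],[0,-0.26,0,0,0,0,0]]' >/dev/null
python3 - <<'E'
from h import *
go(488,323,172,-.245)
E
```

```text
pos [489.9 322.9 258. ] yaw -0.246 tilt [ 0. -0.] w 1.0 turn -0.001 | shift now [-0.019  0.004  0.86 ] | after turn [-0.019  0.004  0.86 ]
```

```bash
python3 -m crank '[[-0.02,0,0.4,0,0,0,0],[-0.02,0,0.7,0,0,0,0],[-0.02,0,0.8,0,0,0,0],[-0.02,0,0.86,0,0,0,0],[-0.02,0,0.86,0,0,0,0],[-0.02,0,0.86,0,0,0,0]]'
python3 -m crank '[[0,0,0,0,0,0,0.15],[0,0,0,0,0,0,0.25],[0,0,0,0,0,0,0.4],[0,0,0,0,0,0,0.5],[0,0,0,0,0,0,0.5],[0,0,0,0,0,0,0.5],[0,0,0,0,0,0,0.5]]' 50
python3 -m crank '[[0,0,-0.1,0,0,0,0.5],[0,0,-0.3,0,0,0,0.5],[0,0,-0.6,0,0,0,0.5],[0,0,-1,0,0,0,0.5],[0,0,-1,0,0,0,0.5],[0,0,-1,0,0,0,0.5]]'
python3 - <<'E'
from h import *
for n in ("side","top"):
  p,d=capture(n)
  cv2.imwrite(f"pics/{n}7.png",p[:,:,::-1])
go(501.7,-301.5,278,-.048)
E
```

```text
time_s: 24.6
eef_pos: [488.2, 324.5, 173.1]
ee_rot: [-0.001, 0.993, -0.122, 0.001]
force: [0.2, -1.7, 0.5]
grip_width: 1.0
grip_force: 0.0
time_s: 25.3
eef_pos: [488.0, 324.4, 172.9]
ee_rot: [-0.0, 0.993, -0.122, 0.001]
force: [-2.1, -1.6, 7.4]
grip_width: 0.736
grip_force: 55.8
time_s: 25.9
eef_pos: [487.6, 324.4, 272.5]
ee_rot: [-0.0, 0.993, -0.122, 0.001]
force: [-0.3, -0.7, -2.4]
grip_width: 0.74
grip_force: 55.5
pos [487.4 324.3 270.7] yaw -0.245 tilt [-0.002 -0.001] w 0.738 turn -0.251 | shift now [ 1.656  6.036 -0.069] | after turn [ 0.442  6.244 -0.066]
```

View pics/side7.png

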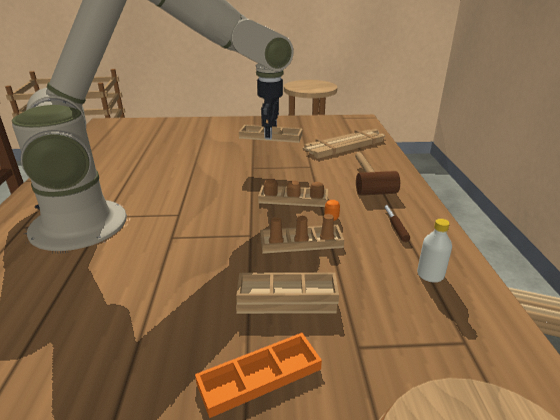

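The tray is held level at (270,132), clear of the bench. I'll carry it to the pile.

```bash
python3 -m crank '[[0.2,0.3,-0.1,0,0,-0.05,0.5],[0.6,0.6,-0.2,0,0,-0.12,0.5],[0.8,0.8,-0.2,0,0,-0.2,0.5],[1,1,-0.2,0,0,-0.25,0.5],[1,1,-0.2,0,0,-0.25,0.5]]' >/dev/null
python3 -m crank '[[0,0.4,0,0,0,0,0.5],[0,0.8,0,0,0,0,0.5],[0,1,0,0,0,0,0.5]]' >/dev/null
python3 -m crank '[[0,0.4,0,0,0,0,0.5],[0,0.8,0,0,0,0,0.5],[0,1,0,0,0,0,0.5]]' >/dev/null
python3 -m crank '[[0,0.4,0,0,0,0,0.5],[0,0.8,0,0,0,0,0.5],[0,1,0,0,0,0,0.5]]' >/dev/null
python3 -m crank '[[0,0.4,0,0,0,0,0.5],[0,0.8,0,0,0,0,0.5],[0,1,0,0,0,0,0.5],[0,1,0,0,0,0,0.5],[0,1,0,0,0,0,0.5],[0,1,0,0,0,0,0.5],[0,1,0,0,0,0,0.5]]'
python3 - <<'E'
from h import *
go(501.7,-301.5,260,-.048)
E
```

```text
time_s: 28.1
eef_pos: [541.3, -195.2, 291.5]
ee_rot: [-0.0, 1.0, -0.024, -0.0]
force: [-0.6, -0.5, -2.6]
grip_width: 0.738
grip_force: 55.7
pos [ 541.3 -195.2  291.5] yaw -0.047 tilt [-0.  0.] w 0.738 turn 0.001 | shift now [-0.345  1.081  0.315] | after turn [-0.344  1.081  0.315]
```

```bash
python3 -m crank '[[-0.2,0.4,0,0,0,0,0.5],[-0.345,0.8,0,0,0,0,0.5],[-0.345,1,0,0,0,0,0.5],[-0.345,1,0,0,0,0,0.5]]' >/dev/null
python3 -m crank '[[0,0.08,0.2,0,0,0,0.5],[0,0.08,0.42,0,0,0,0.5],[0,0.08,0.42,0,0,0,0.5],[0,0.08,0.42,0,0,0,0.5],[0,0.08,0.42,0,0,0,0.5],[0,0.08,0.42,0,0,0,0.5]]'
cat > m.py <<'E'
from h import *
import sys
lo,hi=float(sys.argv[1]),float(sys.argv[2])
for n in ("side","top"):
  p,d=capture(n);W=cloud(n,d)
  cv2.imwrite(f"pics/{n}_{sys.argv[3]}.png",cv2.resize(p[230:350,200:370,::-1] if n=="side" else p[130:280,300:500,::-1],None,fx=4,fy=4))
  m=(W[...,2]>lo)&(W[...,2]<hi)&(abs(W[...,0]-502)<110)&(abs(W[...,1]+302)<50)
  w=W[m]
  for s in(-1,1):
    e=w[(s*(w[:,0]-502)>55)]  # end parts, free of the gripper
    print(n,"end",s,len(e),"x ext",np.round(np.percentile(s*e[:,0],99),1),"y",np.round(np.percentile(e[:,1],[1,99]),1))
  e=w[abs(w[:,0]-502)>40];print(n,rect(e[:,:2]),np.percentile(w[:,2],[50]))
s=status.sense();print(s["eef_pos"])
E
python3 m.py 92 106 hold
```

```text
time_s: 29.1
eef_pos: [501.8, -302.4, 250.8]
ee_rot: [0.001, 1.0, -0.024, 0.001]
force: [0.5, -0.1, -2.0]
grip_width: 0.739
grip_force: 55.6
side end -1 288 x ext -408.3 y [-332.5 -265.4]
side end 1 276 x ext 594.7 y [-339.6 -272.7]
side (array([ 501.8, -301.9]), 186.0, 69.0, np.float64(-0.044)) [98.65102752]Traceback (most recent call last):
  File "m.py", line 11, in <module>
    print(n,"end",s,len(e),"x ext",np.round(np.percentile(s*e[:,0],99),1),"y",np.round(np.percentile(e[:,1],[1,99]),1))
                                            ~~~~~~~~~~~~~^^^^^^^^^^^^^
    return _quantile_unchecked(
        a, q, axis, out, overwrite_input, method, keepdims, weights)
    return _ureduce(a,
                    func=_quantile_ureduce_func,
    ...<5 lines>...
                    overwrite_input=overwrite_input,
                    method=method)
    r = func(a, **kwargs)
    result = _quantile(arr,
                       quantiles=q,
    ...<2 lines>...
                       out=out,
                       weights=wgt)
    slices_having_nans = np.isnan(arr[-1, ...])
                                  ~~~^^^^^^^^^
IndexError: index -1 is out of bounds for axis 0 with size 0
```

Run:
```python
from h import *
for n in("side","top"):
  d=np.load(n+"0.npz")["d"];W=cloud(n,d)
  m=(W[...,2]>37)&(W[...,2]<51)&(abs(W[...,0]-502)<110)&(abs(W[...,1]+302)<50);w=W[m]
  e=w[abs(w[:,0]-502)>40];print(n,rect(e[:,:2]))
  for s in(-1,1):
    e=w[(s*(w[:,0]-502)>55)]
    print(n,"end",s,len(e),np.round(np.percentile(s*e[:,0],99),1),"y",np.round(np.percentile(e[:,1],[1,99]),1))
```

```text
side (array([ 501.4, -303.5]), 186.3, 66.6, np.float64(-0.047))
side end -1 251 -407.3 y [-332.8 -267. ]
side end 1 249 594.4 y [-339.6 -274.2]
top (array([ 502. , -300.4]), 185.9, 64.4, np.float64(-0.047))
top end -1 158 -409.4 y [-328.4 -265.2]
top end 1 174 595.1 y [-336.1 -271.9]
```

View pics/side_hold.png

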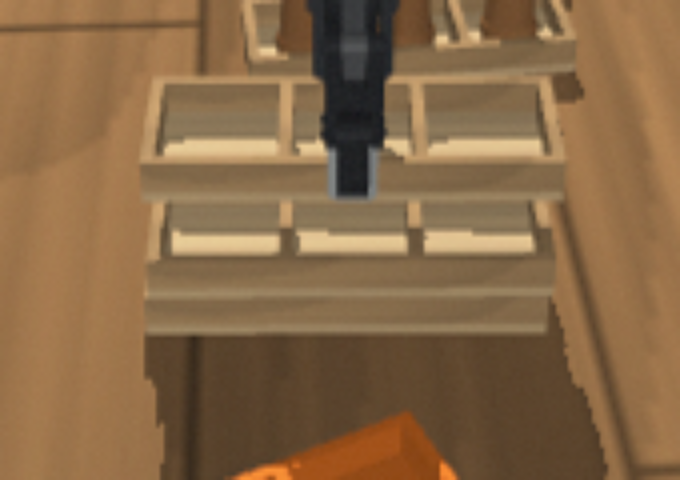

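The held tray hangs level just above the pile: its near edge is at y=-332.5/-339.6, against -332.8/-339.6 for the pile. They agree within 1 mm in x and y, so I'll lower it.

```bash
python3 -m crank '[[-0.005,0.003,0.15,0,0,0.003,0.5],[-0.005,0.003,0.25,0,0,0.003,0.5],[-0.005,0.003,0.29,0,0,0.003,0.5],[-0.005,0.003,0.32,0,0,0.003,0.5],[-0.005,0.003,0.33,0,0,0.003,0.5],[-0.005,0.003,0.33,0,0,0.003,0.5],[-0.005,0.003,0.33,0,0,0.003,0.5]]'
sed -i 's/for s in(-1,1):/for s in(-1,1) if n=="side" else ():/' m.py; sed -i 's/  e=w\[abs/  if n=="top": continue\n  e=w[abs/' m.py
python3 m.py 59 73 low
```

```text
time_s: 29.9
eef_pos: [501.0, -302.9, 217.0]
ee_rot: [0.0, 1.0, -0.025, 0.0]
force: [-0.4, -0.7, -1.9]
grip_width: 0.735
grip_force: 55.8
side end -1 254 x ext -406.7 y [-332.9 -267.1]
side end 1 241 x ext 593.8 y [-339.8 -274.7]
side (array([ 500.8, -303.3]), 186.4, 66.5, np.float64(-0.053)) [65.05221698]
[ 500.95335729 -302.95971177  216.96892049]
```

```bash
python3 -m crank '[[0.005,0,0,0,0,-0.003,0.5],[0.005,0,0.01,0,0,-0.003,0.5],[0.005,0,0.01,0,0,-0.003,0.5]]'
python3 -m crank '[[0,0,0,0,0,0,0.24],[0,0,0,0,0,0,0.22],[0,0,0,0,0,0,0.15],[0,0,0,0,0,0,0],[0,0,0,0,0,0,0],[0,0,0,0,0,0,0],[0,0,0,0,0,0,0]]'
python3 -m crank '[[0,0,-0.3,0,0,0,0],[0,0,-0.7,0,0,0,0],[0,0,-1,0,0,0,0],[0,0,-1,0,0,0,0]]'>/dev/null
python3 -m crank '[[-1,0,-0.5,0,0,0,0],[-1,0,-0.5,0,0,0,0],[-1,0,-0.5,0,0,0,0],[-1,0,-0.5,0,0,0,0]]'
python3 m.py 59 73 done
python3 - <<'E'
from h import *
for n in("side","top"):
  p,d=capture(n);cv2.imwrite(f"pics/{n}_end.png",p[:,:,::-1])
  for zl,zh in((12,32),(36,80)):
   for w,c,a,col in blobs(n,p,d,zl,zh,Y=(-350,150),X=(400,660)):
    print(n,zl,np.round(c),a,rect(w[:,:2]),round(np.percentile(w[:,2],95),1))
E
```

```text
time_s: 30.3
eef_pos: [501.4, -302.9, 216.9]
ee_rot: [0.0, 1.0, -0.024, 0.0]
force: [-4.9, 2.5, 10.9]
grip_width: 0.735
grip_force: 57.2
time_s: 31.0
eef_pos: [501.4, -302.9, 215.7]
ee_rot: [-0.0, 1.0, -0.024, 0.0]
force: [0.5, 0.3, 0.1]
grip_width: 1.0
grip_force: 0.0
time_s: 31.8
eef_pos: [400.7, -298.2, 366.2]
ee_rot: [0.0, 1.0, -0.025, 0.0]
force: [-0.6, 0.3, 0.6]
grip_width: 0.997
grip_force: 0.0
side end -1 256 x ext -408.0 y [-333.1 -266.7]
side end 1 248 x ext 594.3 y [-339.9 -274.7]
side (array([ 501.3, -303.2]), 186.1, 67.7, np.float64(-0.053)) [64.863798]
[ 402.00433029 -298.15511444  364.94211656]
side 12 [293. 195.] 680 (array([542.9, 100.7]), 185.8, 70.4, np.float64(-0.184)) 29.6
side 12 [332. 213.] 79 (array([629.6, -14.6]), 37.7, 19.4, np.float64(-0.278)) 31.4
side 12 [301. 238.] 1060 (array([ 545.8, -107.8]), 186.2, 69.0, np.float64(0.068)) 28.7
side 12 [287. 304.] 838 (array([ 498.3, -334.8]), 188.0, 14.2, np.float64(-0.101)) 31.2
side 36 [270. 184.] 109 (array([481.3, 108.5]), 35.4, 35.0, np.float64(-0.014)) 53.4
side 36 [293. 186.] 122 (array([543.1,  95.6]), 35.3
[... 1367 characters left out ...]
float64(-0.157)) 31.1
top 36 [247. 151.] 210 (array([633.1,  -1.4]), 36.4, 34.3, np.float64(1.562)) 49.3
top 36 [205. 163.] 227 (array([605.5,  92.5]), 36.6, 35.3, np.float64(-0.755)) 53.9
top 36 [291. 162.] 127 (array([ 605.8, -100.6]), 24.1, 23.5, np.float64(-0.905)) 68.0
top 36 [383. 206.] 2640 (array([ 502.8, -301. ]), 184.8, 66.1, np.float64(-0.048)) 66.2
top 36 [200. 191.] 230 (array([543.2, 102.6]), 35.8, 35.5, np.float64(-0.008)) 53.9
top 36 [293. 189.] 117 (array([ 544.9, -105.2]), 24.9, 21.7, np.float64(1.539)) 68.0
top 36 [295. 215.] 110 (array([ 487.1, -107.2]), 24.5, 21.4, np.float64(0.042)) 68.3
top 36 [194. 219.] 231 (array([481.1, 115.9]), 36.1, 35.6, np.float64(-1.262)) 53.8
```

View pics/side_done.png

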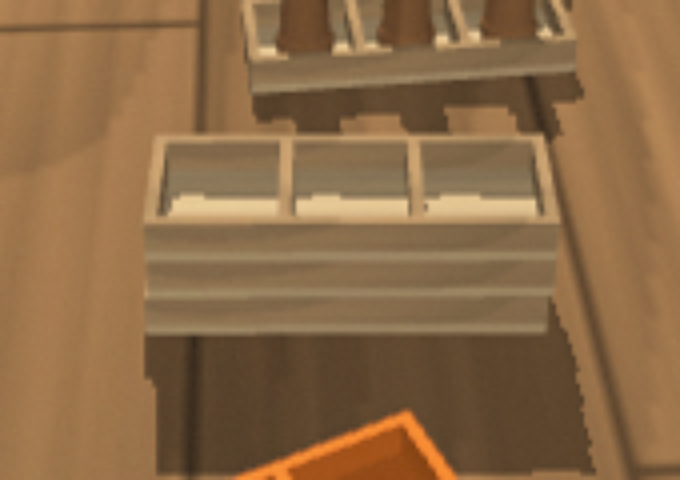

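View pics/top_end.png

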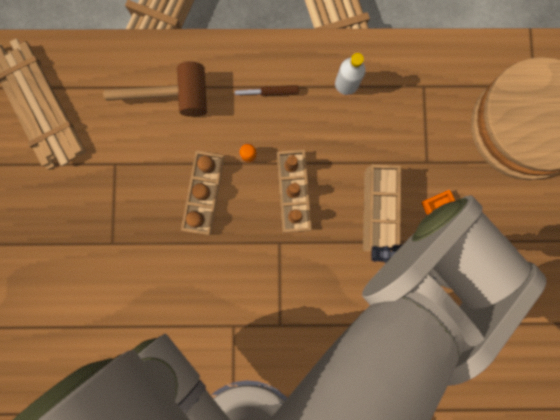

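The emptied tray lies flush on the pile, with its rim at z=65 to 66 and its edges in line around (350,180) in the side crop. All feet stand in place around (203,192) and (294,190) in the top view, and the robot touches nothing.

```bash
python3 -c "
from rig import ticket
print(ticket.finish_job())"
```

```text
the job is handed in; nothing more can be done
None
```

The job is done and handed in: the bun and both tapered feet stand in their matching trays, and the emptied tray lies in line on the pile, within about 1 mm by the cameras.

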